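Raise the fume hood sash to its mark and start the fan

ROBOT

A 7-joint arm with a two-finger parallel gripper is mounted at the origin on a cart in front of the work surface, level with it; the furniture and walls round the work are solid. World frame = base frame: x ahead of the robot, y to its left, z up, the work surface at z = 0. Lengths are in m, angles in rad, forces in N, time in s.
With the tool pointing down it reaches from about 0.425 to 0.875 m from the base axis. Payload 4.7 kg.
Tool frame: the origin (TCP) lies on the centre line of the jaws, within the pads' length; the fingertips stand 22 mm ahead of it and the grasp point (between the pads) lies 3 mm ahead of it; z points along the fingers, y is the direction in which the jaws open and shut (so a half turn about z gives the same grasp; the last joint's range is limited). The gripper opens to 87 mm and grips with 3 to 60 N. Pads are 19 mm wide; open, the fingers measure 117 mm over their backs; the gripper's body (75 mm by 190 mm) begins 51 mm behind the grasp point.
Start: joints at [-1.272, 0.321, -0.07, 1.45, 0.023, 1.371, -0.057], TCP at [0.183, 0.624, 0.245] pointing down, gripper open.
Joint ranges: [-2.86, 2.86], [-0.3, 2.09], [-1.38, 1.24], [0.06, 2.45], [-1.56, 4.7], [0.09, 2.05], [-2.69, 2.69]. Speed limits (rad/s): [2.57, 2.57, 3.14, 3.14, 3.14, 3.14, 3.14].

INTERFACE

Orientations are given as [roll, pitch, yaw] about the fixed x, y, z axes, in that order (R = Rz(yaw) Ry(pitch) Rx(roll)).
In Python, from plant import sensors, viewer, ticket gives the robot as it stands.
- The arm moves only by the shell command python3 -m crank 'ROWS' [FORCE]. ROWS is text: rows parted by semicolons, each of 7 numbers parted by spaces: the shift along the tool's x, y, z in m, then the turn, a rotation vector about the tool's x, y, z in degrees, then the finger opening in m, from 0 to 0.087. A call has exactly 5 rows; each row shifts and turns the pose as measured when the row begins, along the tool's axes as they then stand; what a row does not reach is not made up. A row lasts 1/8 s, in which the tool goes at most 62.5 mm and 10.7 degrees, less where a joint would pass 70% of its speed; a pose out of reach is approached as far as the arm can. A call is refused whole if a number of a shift passes 0.0625 or a number of a turn 10.7, either way. A call with a gripper value outside its range is refused whole. The fingers move at their own pace and stop on an object; FORCE is the grip in N (left out, the last holds). Time passes only in rows, so rows that do not move let the fingers close, or fill a call up. It gives the time, the measured TCP pose, the force and the opening at its end, in the units of the state.
- sensors.get_obs(): the state, without advancing time (a new reading comes with each control period).
- viewer.get_image(name): name is "scene" or "top" or "wrist"; returns a dict with "image" (400x640x3 uint8, red, green, blue), "mtx" (3x3 intrinsics, pixels), "dist_coeffs" ([k1, k2, p1, p2, k3] as OpenCV has them; the pictures are not rectified), "world_from_camera" (4x4, takes a point from camera to world coordinates). Camera axes: x right, y up, looking along -z (the intrinsics and any distortion apply to the point x, -y, -z); pixel columns grow to the right and rows downward; lengths in m; the calibration is good to about 2 mm. A picture is of the moment at which its call begins. There is no depth.
- ticket.job_done(): hands the job in, once; it reports no verdict.
The state is a dict: "t": time; "qpos": joint angles; "qd": joint speeds; "effort": joint torques, N m; "tcp_pos": TCP position; "orientation": TCP orientation; "wrist_force": force on the tool from outside, world axes, zero at the start; "ft_torque": the same for the moment, N m; "gripper_width": finger opening in m.
Only numpy, scipy, OpenCV 4.12 (cv2) and the standard library are available. Lean on these libraries where they do the work, as an engineer would, in place of code of your own. Each camera call takes 0.05 s, during which the arm holds its last target. There are 200 camera calls.

TASK

Make the small bench fume hood ready for work: with the fingertips beneath the blue lip, push the counterweighted sash window up until its red pointer is level with the yellow marker on the hood's right jamb, and leave it there. Then press the green fan button on the grey switch box right down and let it come back. Do not pinch the lip, do not shift the marker, and leave the jars, bottles, beaker and tape where they are.

Things in the scene. Friction and masses are not known exactly. Their poses are not given: they have to be found in the camera images.
- sash (a joint): Clear sliding window (sash) of the white bench fume hood, 292 mm wide. Slides straight up the sloping front, which leans back 30 degrees from vertical: up-slope = 0.5 along the hood's x, 0.866 up. Value in m along the slope: 0 down, 0.135 top stop; starts 0 to 0.025. Counterweighted: stays wherever left; 2 to 5 N along the slope moves it
- hood: White fume hood, fixed, 360 wide, 300 deep, 390 mm tall; place and yaw (within 0.2 rad) differ each time. Origin on the bench under its middle; x horizontal from its front to its back, y to its left seen from the robot, z up. The sloping front begins at x = -0.14 at 50 mm height, on the base; free air in front of the base down to the bench
- lip_edge (a point): Middle of the outer lower edge of the push-up lip, the place to push from beneath; moves with the sash. The lip is 230 mm long (hood y), 14 mm thick: blue strip below (8 mm), aluminium strip on top. It stands 37 mm square out of the sash frame, its underside running from this edge inwards. Axes: z up the slope, -x square out of the front (0.866 toward the robot, 0.5 up)
- sash_pointer (a point): Tip of the small red pointer bar (20 x 5 mm) on the right edge of the sash as seen from the robot, level with the lip; moves with the sash. Axes as of the sloping front
- mark_tip (a point): Tip of the yellow marker (34 x 22 mm clip, arrow toward the sash) on the hood's right jamb: the working height, 40 to 110 mm up-slope of the pointer's start. Its z axis points up the slope: the pointer is level with it when its offset along this z is zero (both tips travel on the same line). Stiff clip (20 N): leave it
- fan_button (a joint): Green round push button, 32 mm across, on top of the grey switch box; 0 released, 0.006 m fully pressed. Spring, about 5 N fully down, comes back by itself
- fan_button_top (a point): Centre of the green button's top face; press straight down. The grey switch box under it (100 x 75 x 45 mm) is fixed on the bench, right of the hood's front; its place differs each time
- jar_3: Bystander, loose, to be left alone: sample jar, red lid, 63 mm across, 72 mm tall, at the right. Origin at the centre of its underside
- jar_5: Bystander, loose, to be left alone: sample jar, red lid, 63 mm across, 72 mm tall, at the right. Origin at the centre of its underside
- brown_bottle: Bystander, loose, to be left alone: brown reagent bottle with blue cap, 54 mm across, 105 mm tall, left of the hood's front. Origin at the centre of its underside
- tape: Bystander, loose, to be left alone: tape roll, 96 mm across, 25 mm high, lies flat on the bench in front of the hood. Origin at the centre of its underside
- hood_beaker: Bystander, loose, to be left alone: beaker in the hood, clear, 72 mm across, 92 mm tall, on the hood's floor behind the sash. Origin at the centre of its underside
- hood_bottle: Bystander, loose, to be left alone: brown bottle with black cap in the hood, 48 mm across, 95 mm tall, on the hood's floor behind the sash. Origin at the centre of its underside
Mind the look-alikes: they are no part of the job. Leave any purple or turquoise look-alike of the part that bears fan_button alone.

How it is judged:
By the outcome, as a careful person would: the job done as asked, in the order asked, and still so for the second after the job is handed in, with the robot touching nothing.
It also fails if it takes over 51 s, if anything falls off the work surface, if the arm or the gripper's body presses on something with over 40 N, if the wrist force passes 120 N, or if a joint passes its speed limit or range.

## Working session

There is one attempt and no reset: what is moved stays moved. The work goes in short steps, Python scripts to look and compute and a shell command to move; the robot and the scene stay as the last step left them, time stands still between calls to the robot, and variables do not carry over. Pictures are saved under pics/ and viewed, about 8 in all and at most 12, crops included, and the job is handed in when it is done.

```bash
mkdir -p pics; ls; cat > h.py <<'E'
import numpy as np, cv2
from plant import sensors, viewer
from scipy.spatial.transform import Rotation as Ro
def grab(n,f=None):
    d=viewer.get_image(n); 
    if f: cv2.imwrite('pics/'+f,d['image'][:,:,::-1])
    return d
def ray(d,uv):
    p=cv2.undistortPoints(np.array([[uv]],float),np.array(d['mtx'],float),np.array(d['dist_coeffs'],float))[0,0]
    T=np.array(d['world_from_camera']); v=T[:3,:3]@np.array([p[0],-p[1],-1]); return T[:3,3],v/np.linalg.norm(v)
def onz(d,uv,z):
    o,v=ray(d,uv); return o+v*(z-o[2])/v[2]
def tri(*rs):
    A=0;b=0
    for o,v in rs:
        P=np.eye(3)-np.outer(v,v);A=A+P;b=b+P@o
    x=np.linalg.solve(A,b); return x,[np.linalg.norm((np.eye(3)-np.outer(v,v))@(x-o)) for o,v in rs]
def proj(d,X):
    T=np.linalg.inv(np.array(d['world_from_camera'])); c=T[:3,:3]@X+T[:3,3]
    return cv2.projectPoints(np.array([[c[0],-c[1],-c[2]]]),np.zeros(3),np.zeros(3),np.array(d['mtx'],float),np.array(d['dist_coeffs'],float))[0][0,0]
E
python3 - <<'E'
from h import *
import pickle
o=sensors.get_obs(); print(o)
D={n:grab(n) for n in("scene","top")}
pickle.dump(D,open('d0.pkl','wb'))
for n in D: cv2.imwrite(f'pics/{n}0.png',D[n]['image'][:,:,::-1]); print(n,np.round(D[n]['world_from_camera'],3).tolist())
E
```

```text
pics
{'t': 0.0, 'qpos': array([-1.27187603,  0.3218125 , -0.07006093,  1.4516448 ,  0.02258558,
        1.37082603, -0.05695353]), 'qd': array([6.95377911e-05, 5.96425083e-04, 4.59590800e-04, 5.47424226e-04,
       1.65107389e-04, 2.77248027e-04, 4.53975395e-04]), 'effort': array([ 6.76573363e-04, -4.91301906e+01, -4.03652675e-01, -3.12525272e+01,
       -6.38778205e-02,  4.42644081e-02,  2.23811849e-04]), 'tcp_pos': array([0.18255286, 0.623308  , 0.24348328]), 'orientation': array([-3.13969062e+00,  9.22486656e-05,  2.85672335e+00]), 'wrist_force': array([-0.11037725,  0.4255329 ,  0.08323401]), 'ft_torque': array([0.02795556, 0.04121272, 0.03617989]), 'gripper_width': 0.08712942304842472}
scene [[0.739, 0.366, -0.566, -0.386], [-0.674, 0.422, -0.606, -1.131], [0.017, 0.829, 0.558, 1.034], [0.0, 0.0, 0.0, 1.0]]
top [[-0.025, 0.981, -0.194, 0.261], [-1.0, -0.024, 0.005, -0.081], [0.0, 0.194, 0.981, 1.666], [0.0, 0.0, 0.0, 1.0]]
```

View pics/scene0.png

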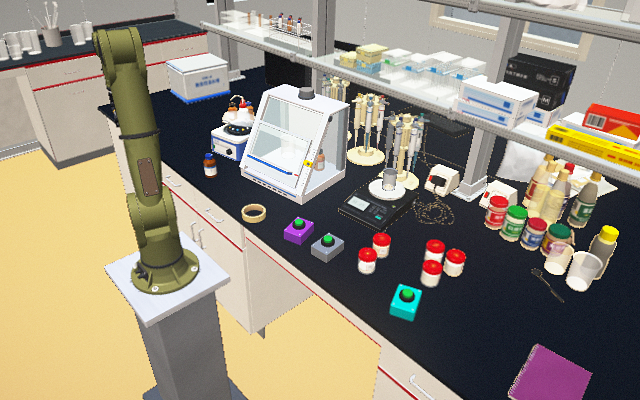

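View pics/top0.png

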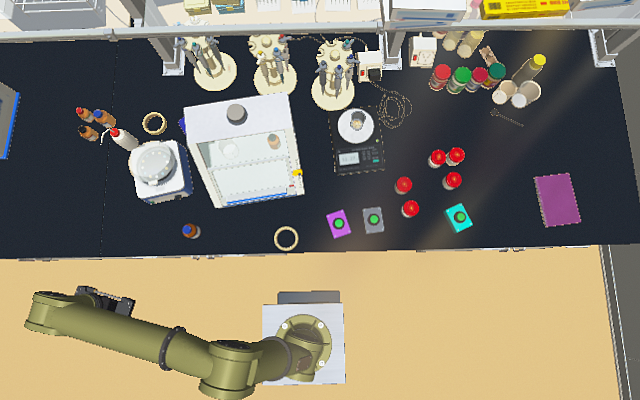

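The scene shows the hood with its blue lip at scene (270,167) and the yellow marker at (308,163). Button candidates are purple at scene (298,225) / top (338,222), grey at scene (327,240) / top (373,219), and turquoise at scene (405,295) / top (459,216). I choose the grey one. Next is a close crop of both.

```bash
python3 - <<'E'
from h import *
import pickle
D=pickle.load(open('d0.pkl','rb'))
S=D['scene']['image'];T=D['top']['image']
a=cv2.resize(S[130:270,235:365],None,fx=3,fy=3,interpolation=cv2.INTER_CUBIC)
b=cv2.resize(T[140:240,205:395][:, :],None,fx=2,fy=2,interpolation=cv2.INTER_CUBIC)
c=np.zeros((420,780,3),np.uint8);c[:420,:390]=a;c[:200,395:775]=b
cv2.imwrite('pics/crop1.png',c[:,:,::-1])
def comps(n,lo,hi,x0,x1,y0,y1):
    h=cv2.cvtColor(D[n]['image'],cv2.COLOR_RGB2HSV);m=cv2.inRange(h,lo,hi);k=np.zeros_like(m);k[y0:y1,x0:x1]=m[y0:y1,x0:x1]
    N,_,st,ce=cv2.connectedComponentsWithStats(k)
    return [(st[i].tolist(),ce[i].round(1).tolist()) for i in range(1,N) if st[i][4]>=4]
box={'scene':(235,365,130,270),'top':(180,395,140,240)}
for n in box:
  for nm,lo,hi in(('blue',(100,120,80),(125,255,255)),('yellow',(22,150,120),(32,255,255)),('red',(0,150,100),(8,255,255)),('green',(50,120,60),(75,255,255))):
    print(n,nm,comps(n,lo,hi,*box[n]))
E
```

```text
scene blue [([235, 141, 12, 20, 129], [240.1, 150.1]), ([247, 155, 45, 20, 92], [268.9, 164.7]), ([255, 177, 24, 12, 24], [266.5, 182.5]), ([286, 192, 10, 5, 10], [290.5, 194.0])]
scene yellow [([303, 160, 9, 7, 35], [306.9, 162.7])]
scene red [([294, 174, 4, 2, 4], [295.5, 174.5]), ([235, 245, 7, 7, 7], [238.0, 248.0]), ([361, 258, 2, 3, 4], [361.5, 258.8])]
scene green [([295, 219, 8, 7, 49], [298.4, 222.1]), ([323, 235, 10, 8, 59], [327.3, 238.7])]
top blue [([180, 146, 13, 48, 295], [185.7, 171.0]), ([227, 193, 60, 11, 103], [256.3, 197.8]), ([280, 197, 5, 1, 5], [282.0, 197.0]), ([274, 198, 4, 1, 4], [275.5, 198.0]), ([244, 203, 4, 1, 4], [245.5, 203.0]), ([237, 204, 4, 1, 4], [238.5, 204.0]), ([182, 226, 9, 8, 56], [186.1, 229.2])]
top yellow [([292, 169, 11, 7, 46], [297.0, 171.8])]
top red []
top green [([370, 215, 8, 8, 50], [373.6, 218.6]), ([335, 219, 8, 8, 54], [338.4, 222.6])]
```

View pics/crop1.png

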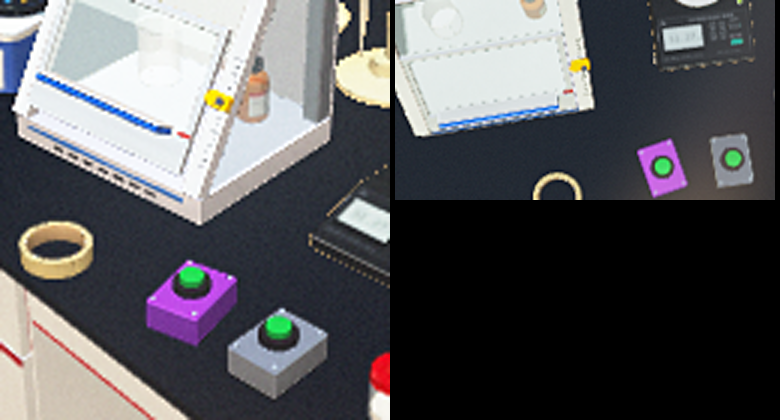

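```bash
python3 - <<'E'
from h import *
import pickle
D=pickle.load(open('d0.pkl','rb'));S=D['scene'];T=D['top']
P={'ptr':((296.3,174.7),(291.5,185.5)),'mark':((303.5,162.5),(292,173)),'lipL':((247,155),(227,203.5)),'lipR':((292,174),(287,193.5)),'btn':((327.3,238.7),(373.6,218.6)),'markc':((306.9,162.7),(297,171.8))}
for k,(a,b) in P.items():
    x,r=tri(ray(S,a),ray(T,b));print(k,x.round(4),np.round(r,4))
# hood base front corners approx in top view
for nm,uv,z in(('tape',(286,238),.025),('bottle',(191,231),.1),('jar',(410,209),.07),('purple',(338.4,222.6),.055)):print(nm,onz(T,uv,z).round(3))
o=sensors.get_obs();print(Ro.from_euler('xyz',o['orientation']).as_matrix().round(2))
E
```

```text
ptr [0.5981 0.0263 0.1241] [0.0006 0.0006]
mark [0.6347 0.022  0.1683] [0.0014 0.0014]
lipL [0.5327 0.2698 0.1359] [0.0014 0.0014]
lipR [0.5737 0.0381 0.1301] [0.0099 0.0099]
btn [ 0.4696 -0.29    0.0609] [0.0008 0.0008]
markc [0.6367 0.0032 0.1749] [0.0021 0.0021]
tape [0.406 0.058 0.025]
bottle [0.434 0.415 0.1  ]
jar [ 0.503 -0.434  0.07 ]
purple [ 0.459 -0.152  0.055]
[[-0.96  0.28 -0.  ]
 [ 0.28  0.96 -0.  ]
 [-0.   -0.   -1.  ]]
```

The crop shows the grey box with its green button at scene (327,239). The purple twin is beside it at (298,222). The red pointer is at scene (296,175) and the yellow tip at (303.5,162.5), which gives about 56 mm to travel. Starting the approach with the fingers closed.

```bash
python3 -m crank '-.042 -.038 .002 0 0 0 0; -.042 -.038 .002 0 0 0 0; -.042 -.038 .002 0 0 0 0; -.042 -.038 .002 0 0 0 0; -.042 -.038 .002 0 0 0 0' 10
```

```text
t: 0.72
tcp_pos: [0.3308, 0.3783, 0.2298]
orientation: [-3.136, -0.003, 2.867]
wrist_force: [0.7, -0.2, 0.6]
gripper_width: 0.0449
```

```bash
python3 -m crank '-.042 -.038 .004 0 0 -5 0; -.039 -.041 .004 0 0 -5 0; -.035 -.045 .004 0 0 -5 0; -.031 -.047 .004 0 0 -5 0; -.027 -.05 .004 0 0 -5 0'; python3 -m crank '0 0 0 0 -10 0 0; 0 0 0 0 -10 0 0; 0 0 0 0 -10 0 0; 0 0 0 0 -10 0 0; 0 0 0 0 -10 0 0'; python3 -c "
from h import *
o=sensors.get_obs();print(o['qpos'].round(3));print(Ro.from_euler('xyz',o['orientation']).as_matrix().round(3))"
```

```text
t: 1.35
tcp_pos: [0.487, 0.1309, 0.2088]
orientation: [-3.139, -0.004, -2.965]
wrist_force: [1.0, 0.1, 0.0]
gripper_width: 0.0017
t: 1.98
tcp_pos: [0.5223, 0.1411, 0.1915]
orientation: [3.137, 0.738, -2.974]
wrist_force: [0.6, -2.0, 1.2]
gripper_width: 0.0006
[-0.199 -0.302 -0.189  2.375  0.28   0.353  1.112]
[[-0.729 -0.17   0.663]
 [-0.123  0.985  0.117]
 [-0.673  0.004 -0.74 ]]
```

```bash
python3 -m crank '.011 0 .006 0 0 0 0; .011 0 .006 0 0 0 0; .011 0 .006 0 0 0 0; .011 0 .006 0 0 0 0; .011 0 .006 0 0 0 0';  python3 -c "
from h import *
o=sensors.get_obs();print(o['qpos'].round(3));print(Ro.from_euler('xyz',o['orientation']).as_matrix().round(3))
grab('scene','s1.png');grab('wrist','w1.png')
a=np.hstack([cv2.imread('pics/s1.png')[100:400,80:480],cv2.resize(cv2.imread('pics/w1.png'),(400,250))[:, :].copy() if 0 else cv2.copyMakeBorder(cv2.resize(cv2.imread('pics/w1.png'),(400,250)),0,50,0,0,0)])
cv2.imwrite('pics/v1.png',a)"
```

```text
t: 2.6
tcp_pos: [0.5039, 0.1418, 0.1331]
orientation: [3.139, 0.726, -2.968]
wrist_force: [-0.5, 0.5, 1.2]
gripper_width: 0.0005
[ 0.306 -0.276 -0.67   2.447 -0.087  0.201  1.415]
[[-0.737 -0.175  0.653]
 [-0.13   0.985  0.117]
 [-0.664  0.002 -0.748]]
```

View pics/v1.png

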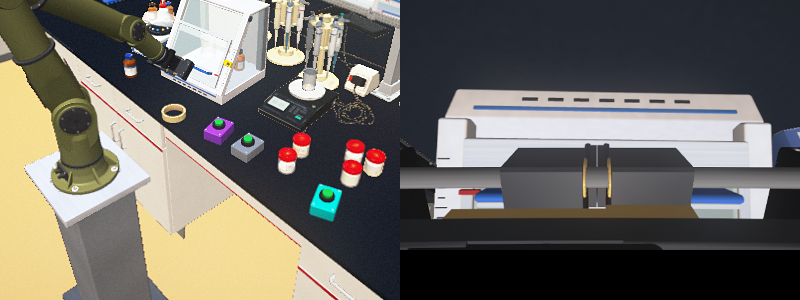

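```bash
python3 -m crank '.006 0 .007 0 0 0 0; .006 0 .007 0 0 0 0; .006 0 .007 0 0 0 0; .006 0 .007 0 0 0 0; 0 0 0 0 -6 0 0';  python3 -c "
from h import *
o=sensors.get_obs();print(o['qpos'].round(3));print(Ro.from_euler('xyz',o['orientation']).as_matrix().round(3))"
```

```text
t: 3.32
tcp_pos: [0.5141, 0.1462, 0.1037]
orientation: [3.132, 0.734, -2.973]
wrist_force: [0.1, -1.1, 0.5]
gripper_width: 0.0002
[ 0.712 -0.237 -1.059  2.447 -0.546  0.102  1.853]
[[-0.732 -0.174  0.659]
 [-0.125  0.985  0.122]
 [-0.67   0.007 -0.742]]
```

```bash
python3 -m crank '-.003 0 .005 0 0 0 0; -.007 0 .002 0 0 0 0; -.007 0 .002 0 0 0 0; -.006 0 .001 0 0 0 0; -.002 0 0 0 0 0 0';  python3 -c "
from h import *
o=sensors.get_obs();print(o['qpos'].round(3));print(Ro.from_euler('xyz',o['orientation']).as_matrix().round(3))
D=[grab('scene','s2.png'),grab('wrist','w2.png')]
import pickle;pickle.dump(D,open('d2.pkl','wb'))
s=cv2.resize(cv2.imread('pics/s2.png')[125:225,215:350],None,fx=3,fy=3,interpolation=2)
w=cv2.resize(cv2.imread('pics/w2.png'),(395,247))
c=np.zeros((300,800,3),np.uint8);c[:,:405]=s;c[:247,405:]=w
cv2.imwrite('pics/v2.png',c)"
```

```text
t: 3.95
tcp_pos: [0.5418, 0.154, 0.1176]
orientation: [3.13, 0.739, -2.969]
wrist_force: [-0.4, -0.4, -0.5]
gripper_width: 0.0007
[ 0.883 -0.218 -1.203  2.378 -0.57   0.129  1.898]
[[-0.728 -0.18   0.661]
 [-0.127  0.984  0.127]
 [-0.673  0.009 -0.739]]
```

View pics/v2.png

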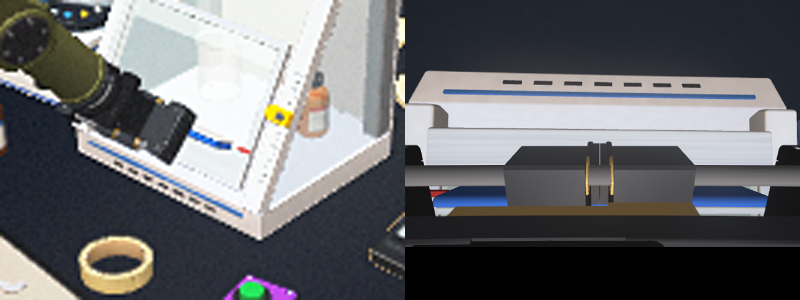

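The view shows the fingers beneath the blue lip, with the lip behind them at wrist-view row ~200, and the pointer is still below the marker. Now I ease up-slope to contact.

```bash
python3 -m crank '-.005 0 -.0015 0 0 0 0; -.005 0 -.0015 0 0 0 0; -.005 0 -.0015 0 0 0 0; -.005 0 -.0015 0 0 0 0; -.005 0 -.0015 0 0 0 0';  python3 -c "
from h import *
o=sensors.get_obs();print(o['wrist_force'],o['qpos'].round(3));print(Ro.from_euler('xyz',o['orientation']).as_matrix().round(3))
D=[grab('scene','s3.png'),grab('top','t3.png')]
for d,b in zip(D,((270,330,140,190),(270,310,155,195))):
  h=cv2.cvtColor(d['image'],cv2.COLOR_RGB2HSV);k=np.zeros(h.shape[:2],np.uint8);k[b[2]:b[3],b[0]:b[1]]=1
  for lo,hi in(((0,90,90),(9,255,255)),((22,150,120),(32,255,255))):
    y,x=np.nonzero(cv2.inRange(h,lo,hi)&(k*255)); print(len(x),x.mean() if len(x) else 0,y.mean() if len(x) else 0)
"
```

```text
t: 4.68
tcp_pos: [0.5517, 0.1551, 0.1368]
orientation: [3.129, 0.729, -2.969]
wrist_force: [0.1, -0.7, -3.8]
gripper_width: 0.0001
[ 0.07205479 -0.73535165 -3.82543806] [ 0.881 -0.245 -1.175  2.336 -0.562  0.201  1.89 ]
[[-0.735 -0.179  0.654]
 [-0.128  0.984  0.126]
 [-0.666  0.009 -0.746]]
12 309.1666666666667 165.16666666666666
36 306.8611111111111 162.66666666666666
5 290.6 182.2
46 297.04347826086956 171.7826086956522
```

```bash
cat > lev.py <<'E'
from h import *
import sys
hy=np.array([-.172,.985,0]);u=np.array([.4925,.086,.866])
D=[grab('scene'),grab('top')]
B=[(285,330,140,190),(270,312,155,195)];res=[];crops=[]
for d,b in zip(D,B):
    im=d['image'];h=cv2.cvtColor(im,cv2.COLOR_RGB2HSV)
    k=np.zeros(h.shape[:2],np.uint8);k[b[2]:b[3],b[0]:b[1]]=255
    y,x=np.nonzero(cv2.inRange(h,(20,120,100),(34,255,255))&k);Y=np.array([x.mean(),y.mean()])
    # redness-weighted centroid left of yellow
    f=im.astype(float);w=np.clip(f[...,0]-np.maximum(f[...,1],f[...,2])-40,0,None)
    w[(k==0)|(h[...,0]>9)&(h[...,0]<170)]=0;w[:,int(Y[0])-1:]=0
    yy,xx=np.indices(w.shape);
    R=np.array([(w*xx).sum(),(w*yy).sum()])/max(w.sum(),1);res.append((Y,R))
    print(Y.round(1),R.round(1),w.sum())
    c=im[int(Y[1])-25:int(Y[1])+25,int(Y[0])-33:int(Y[0])+33];crops.append(cv2.resize(c,(396,300),interpolation=2))
M,r=tri(ray(D[0],res[0][0]),ray(D[1],res[1][0]));print('mark',M.round(4))
for d,(Y,R) in zip(D,res):
    p0=proj(d,M);J=np.stack([proj(d,M+.01*hy)-p0,proj(d,M+.01*u)-p0],1)*100
    print('offset hy,u (m):',np.linalg.solve(J,R-Y).round(4))
cv2.imwrite('pics/'+sys.argv[1],np.hstack(crops)[:,:,::-1])
o=sensors.get_obs();print(o['t'],o['tcp_pos'].round(4),o['wrist_force'].round(1),o['qpos'].round(3))
E
python3 lev.py l0.png
python3 -m crank '-.005 0 -.0015 0 0 0 0; -.005 0 -.0015 0 0 0 0; -.005 0 -.0015 0 0 0 0; -.005 0 -.0015 0 0 0 0; -.005 0 -.0015 0 0 0 0'; python3 lev.py l1.png
```

```text
[307.4 163. ] [297.4 170.6] 575.0
[297.1 171.9] [290.5 182.3] 527.0
mark [0.6376 0.0025 0.1734]
offset hy,u (m): [ 0.0328 -0.0424]
offset hy,u (m): [ 0.0319 -0.0478]
4.875 [0.5525 0.1552 0.1375] [-2.  -0.6  0.4] [ 0.881 -0.245 -1.175  2.335 -0.562  0.199  1.891]
t: 5.5
tcp_pos: [0.5647, 0.157, 0.1588]
orientation: [3.129, 0.726, -2.969]
wrist_force: [-4.7, -1.2, -1.0]
gripper_width: 0.0006
[307.2 162.9] [299.2 164.9] 542.0
[297.1 172. ] [289.4 177.8] 465.0
mark [0.6368 0.0026 0.174 ]
offset hy,u (m): [ 0.0323 -0.0189]
offset hy,u (m): [ 0.0325 -0.0225]
5.6 [0.5656 0.1572 0.1598] [-2.1 -0.4 -0.8] [ 0.89  -0.261 -1.16   2.287 -0.539  0.263  1.871]
```

View pics/l1.png

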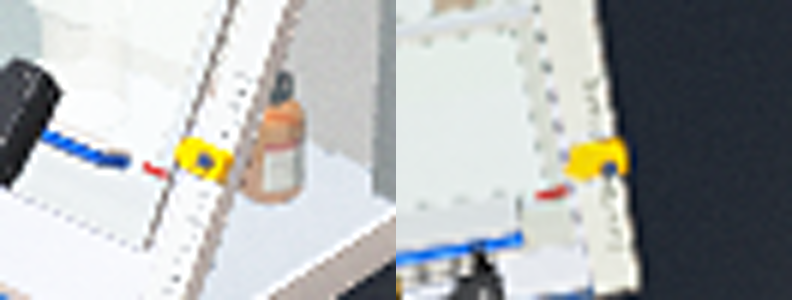

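Left view: pointer at crop (155,170) against the yellow tip at (178,155). Right view: pointer at (550,193) against the tip at (566,160). So roughly 20 mm remain. I'll triangulate the difference, so that any depth difference drops out.

```bash
cat >> lev.py <<'E'
Rw,rr=tri(ray(D[0],res[0][1]),ray(D[1],res[1][1]));n=np.array([-.853,-.149,.5])
print('3D red-mark hy,u,n:',[(Rw-M)@a for a in(hy,u,n)],rr,r)
E
python3 lev.py l2.png|tail -1
python3 -m crank '-.004 0 -.0015 0 0 0 0; -.004 0 -.0015 0 0 0 0; -.003 0 -.001 0 0 0 0; 0 0 0 0 0 0 0; 0 0 0 0 0 0 0'; python3 lev.py l3.png
```

```text
3D red-mark hy,u,n: [np.float64(0.0318146854637125), np.float64(-0.017964531458628724), np.float64(0.0034627331691717035)] [np.float64(2.7892916781102124e-05), np.float64(2.789291678088149e-05)] [np.float64(0.0014154154647217066), np.float64(0.0014154154647216795)]
t: 6.32
tcp_pos: [0.5713, 0.1581, 0.1704]
orientation: [3.129, 0.728, -2.97]
wrist_force: [-2.5, -1.4, -3.1]
gripper_width: 0.0008
[307.3 163. ] [300.3 161.6] 544.0
[297.1 171.9] [289.4 175.4] 517.0
mark [0.6373 0.0024 0.1737]
offset hy,u (m): [ 0.0331 -0.0051]
offset hy,u (m): [ 0.0309 -0.0108]
6.425 [0.5712 0.1581 0.1704] [-1.3 -0.6 -2.1] [ 0.889 -0.267 -1.15   2.265 -0.526  0.289  1.86 ]
3D red-mark hy,u,n: [np.float64(0.03039771353668335), np.float64(-0.004924475874770213), np.float64(0.005264627343021785)] [np.float64(0.0008146473184255823), np.float64(0.0008146473184255081)] [np.float64(0.0013808152000703636), np.float64(0.0013808152000704202)]
```

View pics/l3.png

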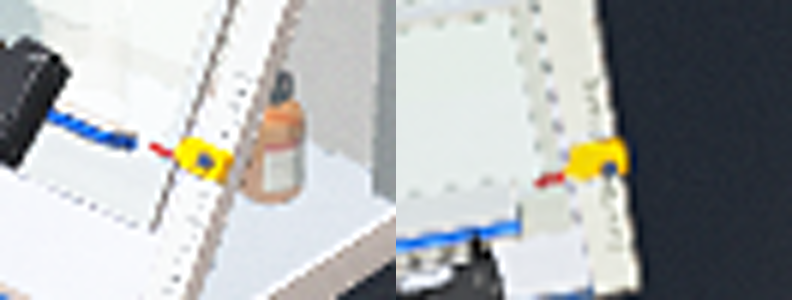

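```bash
python3 -m crank '-.0025 0 -.001 0 0 0 0; -.001 0 0 0 0 0 0; 0 0 0 0 0 0 0; 0 0 0 0 0 0 0; 0 0 0 0 0 0 0'; python3 lev.py l4.png
python3 -m crank '.006 0 .002 0 0 0 0; .010 0 .002 0 0 0 0; .012 0 -.012 0 0 0 0; 0 0 -.02 0 0 0 0; 0 0 -.02 0 0 0 0'; python3 -c "
from h import *
d=grab('wrist','w5.png')
for P in((.6373,.0024,.1737),(.633,.02,.172)):print(proj(d,np.array(P)))
print(d['world_from_camera'].round(3));o=sensors.get_obs();print(o['qpos'].round(3))
"; python3 lev.py l5.png
```

```text
t: 7.05
tcp_pos: [0.5728, 0.1584, 0.1731]
orientation: [3.129, 0.727, -2.97]
wrist_force: [-3.1, -0.7, -1.6]
gripper_width: 0.0003
[307.3 163. ] [300.6 160.7] 584.0
[297.2 171.9] [289.  174.9] 566.0
mark [0.6372 0.0024 0.1738]
offset hy,u (m): [ 0.0328 -0.0016]
offset hy,u (m): [ 0.032  -0.0077]
7.15 [0.5728 0.1584 0.1731] [-1.8 -1.3 -1.8] [ 0.891 -0.268 -1.149  2.258 -0.521  0.297  1.856]
3D red-mark hy,u,n: [np.float64(0.031065458707729497), np.float64(-0.0017631556667304993), np.float64(0.004748280497740104)] [np.float64(0.00042642407226100453), np.float64(0.00042642407226116814)] [np.float64(0.001535719032171999), np.float64(0.0015357190321719897)]
t: 7.78
tcp_pos: [0.5294, 0.1504, 0.1852]
orientation: [3.131, 0.736, -2.969]
wrist_force: [-0.5, 0.7, 0.8]
gripper_width: 0.0005
[ 51.84098862 299.81827368]
[ 81.14496492 296.1639819 ]
[[-0.178 -0.528 -0.831  0.384]
 [ 0.984 -0.088 -0.155  0.124]
 [ 0.008 -0.845  0.535  0.241]
 [ 0.     0.     0.     1.   ]]
[ 0.268 -0.301 -0.607  2.349 -0.146  0.314  1.493]
[307.3 163. ] [300.6 160.7] 578.0
[297.1 171.9] [289.  174.9] 565.0
mark [0.6373 0.0024 0.1737]
offset hy,u (m): [ 0.033  -0.0017]
offset hy,u (m): [ 0.0319 -0.0077]
7.925 [0.5288 0.1538 0.1851] [-0.3 -1.   0.5] [ 0.286 -0.3   -0.623  2.348 -0.161  0.313  1.507]
3D red-mark hy,u,n: [np.float64(0.03106858695089457), np.float64(-0.0017452999785280033), np.float64(0.004884467053197574)] [np.float64(0.00043484675114624917), np.float64(0.00043484675114611055)] [np.float64(0.0014256623459845874), np.float64(0.0014256623459846453)]
```

```bash
python3 -c "
from h import *
a=cv2.imread('pics/w5.png');cv2.imwrite('pics/v5.png',cv2.resize(a[250:350,0:150],None,fx=5,fy=5,interpolation=2))"
```

```text
(no output)
```

View pics/v5.png

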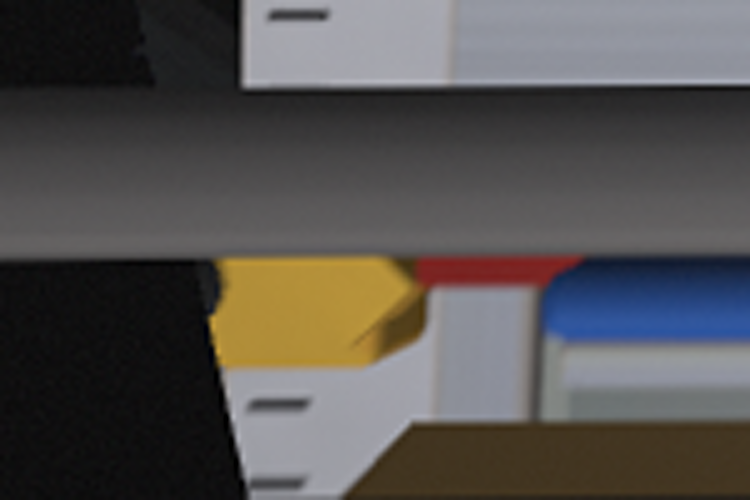

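The wrist view shows the yellow clip, with its tip near crop (425,292), and the red bar with its up-slope edge at crop row 285, partly hidden by a gripper bar. The pointer is still a few mm below the mark. I'll shift the tool sideways and upward for an unobstructed look.

```bash
python3 -m crank '-.01 -.02 -.008 0 0 0 0; -.015 -.02 -.003 0 0 0 0; -.015 -.02 -.003 0 0 0 0; -.015 -.02 -.003 0 0 0 0; -.015 -.02 -.003 0 0 0 0'; python3 -c "
from h import *
d=grab('wrist','w6.png')
import pickle;pickle.dump(d,open('d6.pkl','wb'))
q=proj(d,np.array((.6373,.0024,.1737)));print(q,d['world_from_camera'].round(3).tolist())
x,y=[int(v) for v in q];x=min(max(x,60),580);y=min(max(y,50),350)
print(x-60,y-50);a=cv2.imread('pics/w6.png');cv2.imwrite('pics/v6.png',cv2.resize(a[y-50:y+50,x-60:x+60],None,fx=5,fy=5,interpolation=2))
o=sensors.get_obs();print(o['qpos'].round(3))
"
```

```text
t: 8.55
tcp_pos: [0.5871, 0.0584, 0.245]
orientation: [3.133, 0.735, -2.962]
wrist_force: [1.2, 0.2, 0.1]
gripper_width: 0.0003
[211.33492541 183.68166302] [[-0.183, -0.527, -0.83, 0.442], [0.983, -0.092, -0.159, 0.031], [0.007, -0.845, 0.535, 0.301], [0.0, 0.0, 0.0, 1.0]]
151 133
[ 0.105 -0.24  -0.185  2.209 -0.255  0.442  1.847]
```

View pics/v6.png

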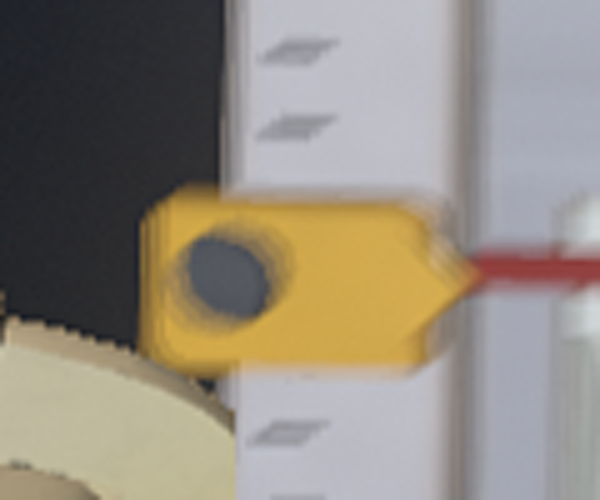

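The close view shows the yellow tip at crop (478,271) and the red bar centred on row 267. The bar is about 38 px for 5 mm, so the pointer is level within about 0.6 mm. The sash is done. Next is the fan button: retreat, turn the tool down, and travel right.

```bash
python3 -m crank '.018 -.025 -.024 0 0 0 0; .018 -.025 -.024 0 0 0 0; .018 -.025 -.024 0 0 0 0; .018 -.025 -.024 0 0 0 0; .018 -.025 -.024 0 0 0 0';python3 -m crank '0 -.03 0 0 9.6 0 0; 0 -.03 0 0 9.6 0 0; 0 -.03 0 0 9.6 0 0; 0 -.03 0 0 9.6 0 0; 0 -.03 0 0 9.6 0 0'; python3 -c "
from h import *
o=sensors.get_obs();print(o['qpos'].round(3));R=Ro.from_euler('xyz',o['orientation']).as_matrix();print(R.round(3));print(R.T@(np.array([.4696,-.29,.1])-o['tcp_pos']))"
```

```text
t: 9.22
tcp_pos: [0.5207, -0.1158, 0.2523]
orientation: [3.113, 0.721, -2.967]
wrist_force: [0.5, -0.4, -0.6]
gripper_width: 0.0005
t: 9.85
tcp_pos: [0.5432, -0.2734, 0.246]
orientation: [3.109, -0.13, -2.962]
wrist_force: [-0.6, -0.3, -0.1]
gripper_width: 0.0005
[ 0.639  0.34  -0.31   1.443  0.138  1.504  2.069]
[[-0.976 -0.175 -0.133]
 [-0.178  0.984  0.009]
 [ 0.129  0.032 -0.991]]
[ 0.05583938 -0.00816054  0.15433423]
```

```bash
python3 -m crank '0 0 0 0 -7.5 0 0; .025 -.001 .025 0 0 0 0; .025 -.001 .025 0 0 0 0; .025 -.001 .025 0 0 0 0; 0 0 0 0 0 0 0'; python3 -c "
from h import *
D=[grab('scene'),grab('top'),grab('wrist','w7.png')]
o=sensors.get_obs();R=Ro.from_euler('xyz',o['orientation']).as_matrix();print(o['tcp_pos'],R.round(3))
d=D[2];print(proj(d,np.array([.4696,-.29,.061])),proj(d,o['tcp_pos']+.022*R[:,2]))
h=cv2.cvtColor(d['image'],cv2.COLOR_RGB2HSV);N,_,st,ce=cv2.connectedComponentsWithStats(cv2.inRange(h,(50,120,50),(75,255,255)))
for i in range(1,N):
  if st[i][4]>50:print(st[i],ce[i],onz(d,ce[i],.061))
"
```

```text
t: 10.48
tcp_pos: [0.4718, -0.2873, 0.1514]
orientation: [3.07, 0.008, -2.97]
wrist_force: [1.3, 0.5, 0.9]
gripper_width: 0.0001
[ 0.47631317 -0.28719918  0.15504499] [[-0.985 -0.175  0.002]
 [-0.175  0.982  0.067]
 [-0.014  0.066 -0.998]]
[302.48672027 195.46682958] [313.93259505 250.83022052]
[ 283  176   46   48 1651] [305.22834646 200.1029679 ] [ 0.47255579 -0.28761567  0.061     ]
[ 483  190   45   45 1512] [504.60383598 211.99801587] [ 0.45949814 -0.14566761  0.061     ]
```

View pics/w7.png

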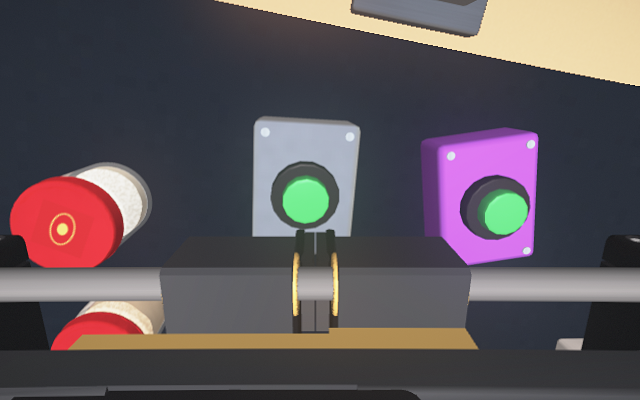

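The view shows the grey box with its button at (305,200), the purple twin at (505,212), and jar lids clear to the left. Correcting the tilt and descending.

```bash
python3 -m crank '.005 -.001 0 3.9 0 0 0; 0 0 .02 0 0 0 0; 0 0 .02 0 0 0 0; 0 0 .018 0 0 0 0; 0 0 0 0 0 0 0'; python3 -c "
from h import *
o=sensors.get_obs();print(o['tcp_pos'],o['wrist_force'],Ro.from_euler('xyz',o['orientation']).as_matrix()[:,2])"
```

```text
t: 11.25
tcp_pos: [0.4845, -0.2879, 0.1035]
orientation: [-3.132, 0.031, -2.958]
wrist_force: [0.4, 0.0, 0.5]
gripper_width: 0.0004
[ 0.48451889 -0.28788832  0.10352579] [0.41425879 0.04481875 0.50326731] [ 0.03272357 -0.00414283 -0.99945585]
```

```bash
python3 -m crank '.0137 .001 0 0 1.9 0 0; 0 0 0 0 0 0 0; 0 0 .008 0 0 0 0; 0 0 .007 0 0 0 0; 0 0 0 0 0 0 0'; python3 -c "
from h import *
o=sensors.get_obs();print(o['tcp_pos'],o['wrist_force'],Ro.from_euler('xyz',o['orientation']).as_matrix().round(3))"
```

```text
t: 11.88
tcp_pos: [0.4719, -0.2905, 0.0896]
orientation: [-3.129, -0.001, -2.959]
wrist_force: [0.0, 0.3, 0.7]
gripper_width: 0.0006
[ 0.4718723  -0.29048437  0.08962657] [0.04102117 0.31977233 0.71583868] [[-0.983 -0.182  0.002]
 [-0.182  0.983 -0.013]
 [ 0.001 -0.013 -1.   ]]
```

```bash
python3 -m crank '0 0 .004 0 0 0 0; 0 0 .004 0 0 0 0; 0 0 .003 0 0 0 0; 0 0 .003 0 0 0 0; 0 0 0 0 0 0 0'
```

```text
t: 12.5
tcp_pos: [0.4723, -0.2906, 0.0843]
orientation: [-3.128, -0.002, -2.959]
wrist_force: [-1.3, 1.3, 5.0]
gripper_width: 0.0006
```

```bash
python3 -m crank '0 0 .002 0 0 0 0; 0 0 .002 0 0 0 0; 0 0 .002 0 0 0 0; 0 0 .001 0 0 0 0; 0 0 0 0 0 0 0'
```

```text
t: 13.12
tcp_pos: [0.4724, -0.2907, 0.0839]
orientation: [-3.126, -0.004, -2.959]
wrist_force: [-0.9, 1.0, 5.0]
gripper_width: 0.0004
```

```bash
python3 -m crank '0 0 .004 0 0 0 0; 0 0 .006 0 0 0 0; 0 0 .006 0 0 0 0; 0 0 .006 0 0 0 0; 0 0 .006 0 0 0 0'
```

```text
t: 13.75
tcp_pos: [0.4729, -0.2908, 0.0828]
orientation: [-3.123, -0.01, -2.96]
wrist_force: [-14.4, 9.3, 41.4]
gripper_width: 0.0005
```

```bash
python3 -m crank '0 0 -.0015 0 0 0 0; 0 0 0 0 0 0 0; 0 0 0 0 0 0 0; 0 0 0 0 0 0 0; 0 0 0 0 0 0 0'; python3 -m crank '0 0 -.002 0 0 0 0; 0 0 0 0 0 0 0; 0 0 0 0 0 0 0; 0 0 0 0 0 0 0; 0 0 0 0 0 0 0';python3 -m crank '0 0 -.002 0 0 0 0; 0 0 0 0 0 0 0; 0 0 0 0 0 0 0; 0 0 0 0 0 0 0; 0 0 0 0 0 0 0';python3 -m crank '0 0 -.002 0 0 0 0; 0 0 0 0 0 0 0; 0 0 0 0 0 0 0; 0 0 0 0 0 0 0; 0 0 0 0 0 0 0'
```

```text
t: 14.38
tcp_pos: [0.4735, -0.2911, 0.0859]
orientation: [-3.121, -0.009, -2.96]
wrist_force: [-0.5, 0.9, 3.1]
gripper_width: 0.0004
t: 15.0
tcp_pos: [0.4735, -0.2911, 0.0874]
orientation: [-3.121, -0.009, -2.96]
wrist_force: [0.1, -0.7, 2.3]
gripper_width: 0.0006
t: 15.62
tcp_pos: [0.4735, -0.2911, 0.0893]
orientation: [-3.121, -0.009, -2.96]
wrist_force: [0.0, -1.0, 1.1]
gripper_width: 0.0001
t: 16.25
tcp_pos: [0.4726, -0.2905, 0.0904]
orientation: [-3.123, -0.011, -2.96]
wrist_force: [0.0, 0.2, 0.4]
gripper_width: 0.0
```

The unloading curve is a clean spring (about 0.7 N/mm, contact near TCP z 0.090) with a hard stop near 0.083, so the button went through its full travel and came back. I'll lift off and check everything.

```bash
python3 -m crank '0 0 -.015 0 0 0 0; 0 0 -.03 0 0 0 0; 0 0 -.04 0 0 0 0; .0 0 -.04 0 0 0 0; 0 0 0 0 0 0 0'; python3 lev.py l8.png; python3 -c "
from h import *
D=[grab('scene','s8.png'),grab('top','t8.png')]
a=cv2.imread('pics/s8.png')[120:300,190:480];b=cv2.imread('pics/t8.png')[120:260,170:480]
c=np.zeros((580,600,3),np.uint8);a=cv2.resize(a,(480,298));b=cv2.resize(b,(600,271));c[:298,:480]=a;c[300:571]=b
cv2.imwrite('pics/v8.png',c)"
```

```text
t: 16.88
tcp_pos: [0.4742, -0.2878, 0.2235]
orientation: [-3.121, -0.008, -2.959]
wrist_force: [-0.3, -0.3, -0.2]
gripper_width: 0.0004
[309.9 166.3] [300.6 160.8] 593.0
[297.2 171.8] [289.  174.9] 558.0
mark [0.6452 0.0013 0.1552]
offset hy,u (m): [0.0496 0.0068]
offset hy,u (m): [ 0.0325 -0.008 ]
16.975 [ 0.4723 -0.287   0.2197] [ 0.3 -0.3 -0.1] [ 0.75   0.142 -0.291  1.723  0.064  1.284  2.197]
3D red-mark hy,u,n: [np.float64(0.03359388167355398), np.float64(0.010412033087435194), np.float64(0.020662988236530403)] [np.float64(0.0004042502126681004), np.float64(0.0004042502126682649)] [np.float64(0.0022392648884544796), np.float64(0.002239264888454591)]
```

View pics/v8.png

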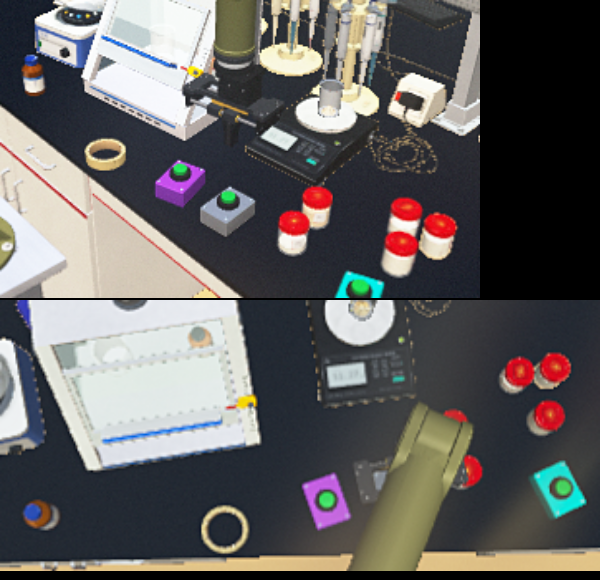

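The view shows the grey button back up at crop (228,195), and the jars, tape and bottle in place. The red pointer is at the same pixels as before, level with the yellow tip at crop (193,71). The arm touches nothing.

```bash
python3 -c "
from plant import ticket
print(ticket.job_done())"
```

```text
the job is handed in; nothing more can be done
None
```

The job is handed in at about 17 s of the 51 s allowed. The sash is up with its pointer at the yellow marker, and the fan button was pressed right down and came back.

- **Sash:** I pushed it up with closed fingertips beneath the blue lip. A close wrist-camera view put the pointer level with the marker tip to within about 0.6 mm. After the button press the pointer was still at the same pixels in both fixed cameras.
- **Fan button:** I pressed the one on the grey switch box, not the purple or turquoise ones. It reached a hard stop after about 6 mm, then sprang back as the force fell off steadily.
- **Bystanders:** the jars, tape, left-hand bottle and marker looked undisturbed by eye in the last pictures. I did not measure them, and the arm hid two of the jars in the top view.

Checks that disagreed or ran high:
- **Coarse camera check:** the fixed cameras put the pointer 2 to 8 mm low. I trusted the close view instead.
- **Last level reading:** it was off (+10 mm) because the gripper's gold parts got into the scene camera's yellow mask. The top camera still placed the marker where it had been.
- **Button force:** the fingertips briefly reached about 41 N vertically, about 45 N in all, at the button's stop. The 40 N limit covers the arm and gripper body. I took it not to apply to fingertips, but I could not confirm that.

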